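# Transit-lock the cabin heater's blower wheel

## Task

Lock the open fan heater's blower wheel for the passage: take the transit pin from its stand, put it point down in the guide above the wheel and let go, so that it stands on the wheel. Then, with light fingertip pressure on the striped part of the wheel, which runs out of true, rub the wheel round until its hidden socket comes to the top and the pin drops fully home, its knob down on the guide. Press no harder than about 10 N and leave the things around undisturbed.

Things in the scene. Friction and masses are not known exactly. Their poses are not given: they have to be found in the camera images.
- heater: Black fan heater fixed to the counter, top cover off, 160 x 186 mm, shell walls up to 118 mm above the counter. Origin: centre of its underside; z up, x away from the robot, y along the axle of its blower wheel. A steel bracket on its +y cheek carries the guide block 4 mm over the wheel.
- wheel_axle (a point): Middle of the blower wheel's axle (does not turn), 90 mm above the counter; axes as heater. The wheel: smooth grey drum, radius 60 mm, along y; it spins freely either way with slight drag (0.025 N m), on rubber mounts (sinks about 1 mm per 4 N of press). Its bare part, y = -75 to +31 mm, dark stripes, is 4 mm off-centre: its top rises and falls by 4 mm as it turns, from an unknown phase.
- guide_mouth (a point): Centre of the upper face of the guide, a steel block 38 x 38 mm and 25 mm tall with a vertical 13 mm through hole, mouth chamfered 2 mm; the face is 29 mm above the wheel's top. Axes as heater. The socket (17 x 17 mm, 24 mm deep) is in the wheel's rim in line with it; at the start 105 to 210 degrees short of the top if the wheel's top is rubbed towards heater +x.
- wheel_crown (a point): Fixed point of the heater (it does not turn) at the wheel's top, in the middle of the bare part, 75 mm from the guide's centre towards -y, 150 mm above the counter, which is the mean height of the surface: really up to 4 mm higher or lower as the wheel turns. Axes as heater.
- pin_head (a point): Centre of the transit pin's black knob (24 mm diameter, 18 mm tall). Steel shank below it, 10 mm diameter, 50 mm long, round tip; z points from tip to knob. Loose, about 60 g. In the stand the knob's underside is 20 mm above the stand; standing on the wheel the knob's centre is about 30 mm above the guide's upper face, fully home 9 mm.
- pin: The same transit pin; origin at the tip of its shank.
- stand: Fixed pale wooden block 60 x 60 x 35 mm with a 14 mm hole, 30 mm deep, in which the pin stands upright. Origin: centre of the underside.
- cup: Blue plastic cup, 76 mm across, 100 mm tall, loose. Origin: centre of the underside. Leave alone.
- jar: Jar, 66 mm across, 100 mm tall, loose. Origin: centre of the underside. Leave alone.
- remote: Black remote control 45 x 140 x 18 mm, loose. Origin: centre of the underside. Leave alone.
Not all that is in view belongs to the job. What is shaped like the pin but turquoise is not meant.

How it is judged:
On the way:
1. the pin stands released in the guide, resting on the wheel (horizontal distance between pin_head and guide_mouth below 0.012 m and z of pin_head in the frame of guide_mouth between 0.022 and 0.036 m and contact force between the fingers and pin below 0.1 N), for 0.2 s.
At the end, for the whole second after the job is handed in: The pin is fully home through the guide in the wheel's socket: knob centre within 6 mm of the guide's axis and less than 13 mm above its upper face, upright within 0.15 rad, at rest and released (horizontal distance between pin_head and guide_mouth below 0.006 m and z of pin_head in the frame of guide_mouth below 0.013 m and angle between pin_head's own z axis and vertical below 0.15 rad and linear speed of pin below 0.02 m/s); the robot touches nothing.
It fails at once if the robot presses on the heater or its wheel with more than 15 N (contact force between the arm and heater above 15 N).
It fails at once if the fingers press on the heater or its wheel with more than 15 N (contact force between the fingers and heater above 15 N).
It fails at once if the cup, jar or remote is moved more than 30 mm (distance of any of cup, jar, remote from where it was at the start of the episode above 0.03 m).
It also fails if it takes over 72 s, if anything falls off the work surface, if the arm or the gripper's body presses on something with over 40 N, if the wrist force passes 120 N, or if a joint passes its speed limit or range.

## Robot

A 6-joint arm with a two-finger parallel gripper is mounted at the origin on the work surface. World frame = base frame: x ahead of the robot, y to its left, z up, the work surface at z = 0. Lengths are in m, angles in rad, forces in N, time in s.
With the tool pointing down it reaches from about 0.425 to 0.95 m from the base axis. Payload 3.5 kg.
Tool frame: the origin (TCP) lies where the fingers leave the gripper's body, on its centre line; the fingertips stand 73 mm ahead of it and the grasp point (between the pads) lies 54 mm ahead of it; z points along the fingers, y is the direction in which the jaws open and shut (so a half turn about z gives the same grasp; the last joint's range is limited). The gripper opens to 85 mm and grips with 20 to 120 N. Pads are 22 mm wide; open, the fingers measure 114 mm over their backs; the gripper's body (76 mm by 85 mm) begins 54 mm behind the grasp point. The pads swing forward as they close: fully open they stand 13 mm farther back than shut.
Start: joints at [1.041, 0.286, 1.577, -0, 1.279, -0.15], TCP at [0.25, 0.627, 0.304] pointing down, gripper open.
Joint ranges: [-2.77, 2.77], [-0.9, 2.22], [0.21, 2.48], [-1.53, 4.67], [0.24, 2.81], [-2.84, 2.84]. Speed limits (rad/s): [2.79, 2.79, 3.14, 3.14, 3.14, 3.14].

## Interface

Orientations are given as [roll, pitch, yaw] about the fixed x, y, z axes, in that order (R = Rz(yaw) Ry(pitch) Rx(roll)).
In Python, from plant import r gives the robot as it stands.
- The arm moves only by the tool apply_moves, never from a script. Its argument "deltas" is one flat list of numbers, 7 for each row, row after row: the shift along the tool's x, y, z each as a share of 2.5 cm, from -1 to 1, then the turn, a rotation vector about the tool's x, y, z each as a share of 4 degrees, from -1 to 1, then the opening, from 0 (shut) to 1 (fully open). In form: [tx, ty, tz, ax, ay, az, gripper, tx, ty, tz, ax, ay, az, gripper, ...]. A call has 1 to 5 rows; each row shifts and turns the commanded pose from where the row before left it, along the tool's axes as they then stand; what a row does not reach is not made up. A row lasts 1/12 s, in which the tool goes at most 41.7 mm and 7.16 degrees, less where a joint would pass 70% of its speed; a pose out of reach is approached as far as the arm can. A call with a number of a shift or a turn outside -1 to 1 is refused whole. A call with a gripper value outside its range is refused whole. The fingers move at their own pace and stop on an object; "grip_force" is the grip in N (left out, the last holds). Time passes only in rows, so rows that do not move let the fingers close. It gives the time, the measured TCP pose, the force and the opening at its end, in the units of the state.
- r.sense(): the state, without advancing time (a new reading comes with each control period).
- r.capture(name): name is "side" or "top"; returns a dict with "img" (420x560x3 uint8, red, green, blue), "z_map" (420x560 float32, m along the optical axis (not along the pixel's ray), 0 where there is no reading), "vertical_fov" (degrees; the focal length in pixels is half the picture's height over the tangent of half this angle, whatever the lens; pixels are square), "cx", "cy" (the principal point, pixels), "R" (3x3) and "t" (3): a world point X has camera coordinates R X + t. Camera axes: x right, y down, z forward; pixel columns grow to the right and rows downward; lengths in m; the calibration is good to about 2 mm. A picture is of the moment at which its call begins.
- r.sign_off(): hands the job in, once; it reports no verdict.
The state is a dict: "time_s": time; "joints": joint angles; "qd": joint speeds; "joint_torque": joint torques, N m; "tcp_pos": TCP position; "tool_rot": TCP orientation; "force": force on the tool from outside, world axes, zero at the start; "moment": the same for the moment, N m; "opening": opening from 0.0 (shut) to 1.0 (fully open).
Only numpy, scipy, OpenCV 4.12 (cv2) and the standard library are available. Lean on these libraries where they do the work, as an engineer would, in place of code of your own. Each camera call takes 0.05 s, during which the arm holds its last target. There are 200 camera calls.

## Working session

There is one attempt and no reset: what is moved stays moved. The work goes in short steps, Python scripts to look and compute and a tool call to move; the robot and the scene stay as the last step left them, time stands still between calls to the robot, and variables do not carry over. Pictures are saved under pics/ and viewed, on a budget of 10 in all, crops included, one or two more only if the job needs it, and the job is handed in when it is done.

Besides the shell and the picture viewer there is one more tool, called after "Call:" as name(argument=value, ...), one argument or row to a line, values as JSON. apply_moves: Moves the arm, as the interface text tells. Shift numbers are shares of 2.5 cm and turn numbers shares of 4 degrees, none past 1 either way. Its arguments: {"type":"object","properties":{"deltas":{"type":"array","items":{"type":"number"}},"grip_force":{"type":"number"}},"required":["deltas"]}

```bash
mkdir -p pics
cat > h.py <<'E'
import numpy as np, cv2
from plant import r
def cap(n,save=None):
    c=r.capture(n); 
    if save: cv2.imwrite('pics/'+save,c['img'][:,:,::-1])
    c['f']=210/np.tan(np.radians(c['vertical_fov'])/2)
    z=c['z_map']; v,u=np.mgrid[:420,:560]
    P=np.stack([(u-c['cx'])/c['f']*z,(v-c['cy'])/c['f']*z,z],-1)
    c['W']=(P-c['t'])@c['R']; c['W'][z==0]=np.nan
    return c
def ray(c,u,v,h):
    d=c['R'].T@np.array([(u-c['cx'])/c['f'],(v-c['cy'])/c['f'],1]); o=-c['R'].T@c['t']
    return o+d*(h-o[2])/d[2]
E
python3 - <<'E'
from h import *
a=cap('top','t0.png');b=cap('side','s0.png')
for c in(a,b): print(c['f'],c['cx'],c['cy'],c['R'].round(3).tolist(),c['t'].round(3))
np.save('t0.npy',a['W']);np.save('s0.npy',b['W'])
print(r.sense())
E
```

```text
468.5339164235156 278.88920366699864 207.18013105535096 [[0.013, -1.0, -0.002], [-0.999, -0.013, -0.051], [0.051, 0.003, -0.999]] [-0.032  0.595  1.406]
490.7086439788374 282.69945302407433 213.40947102929843 [[0.755, -0.656, 0.02], [-0.312, -0.386, -0.868], [0.577, 0.649, -0.495]] [-0.46   0.294  0.801]
{'time_s': 0.1, 'joints': array([ 1.04097287e+00,  2.87070820e-01,  1.57804215e+00, -6.42985368e-06,
        1.27861479e+00, -1.49975554e-01]), 'qd': array([ 0.00036616, -0.00303625, -0.00237594,  0.00079078,  0.00069495,
        0.00069687]), 'joint_torque': array([ 1.61544453e-03, -4.07300770e+01, -2.93696970e+01, -9.54963571e-05,
        3.39154569e-03,  1.97735613e-05]), 'tcp_pos': array([0.25000496, 0.626512  , 0.30268326]), 'tool_rot': array([-3.13948060e+00, -3.12930085e-04,  2.76174628e+00]), 'force': array([ 0.0340135 , -0.15797915, -0.20154072]), 'moment': array([-0.00730761,  0.01207966, -0.0001484 ]), 'opening': 1.0019022508672155}
```

View pics/t0.png

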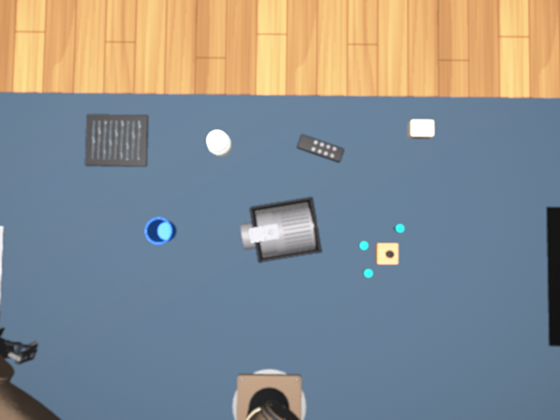

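View pics/s0.png

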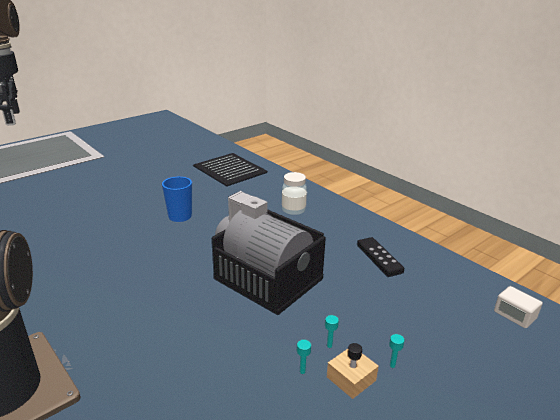

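Top view: the pin is the black knob at (390,254) on the pale stand. The lookalikes are the turquoise pegs at (400,228), (364,245) and (368,273). Heater is at (285,230), guide at about (262,233), remote at (320,148), jar at (218,142) and cup at (160,230). In the side view the black knob is at (354,351).

Run:
```python
from h import *
T=cv2.imread('pics/t0.png');S=cv2.imread('pics/s0.png')
WT=np.load('t0.npy');WS=np.load('s0.npy')
def rep(n,m,W,big=15):
    k,l,st,ce=cv2.connectedComponentsWithStats(m.astype(np.uint8))
    for i in range(1,k):
        if st[i,4]>big:
            p=W[l==i]; print(n,ce[i].round(1),st[i],'med',np.nanmedian(p,0).round(4),'min',np.nanmin(p,0).round(3),'max',np.nanmax(p,0).round(4))
for n,I,W in(('T',T,WT),('S',S,WS)):
    H=cv2.cvtColor(I,cv2.COLOR_BGR2HSV)
    rep(n+'turq',(abs(H[...,0].astype(int)-87)<8)&(H[...,1]>150)&(H[...,2]>80),W)
    near=(np.hypot(W[...,0]-.5,W[...,1]+.28)<.15)
    rep(n+'knob',near&(W[...,2]>.055)&(H[...,2]<70),W,8)
    rep(n+'stand',near&(abs(W[...,2]-.035)<.006)&(H[...,2]>120)&(H[...,1]<200)&(H[...,0]<30),W)
    hm=(W[...,2]>.165)&(W[...,2]<.195)&(np.hypot(W[...,0]-.55,W[...,1])<.25)
    rep(n+'guide',hm,W)
    dk=(W[...,2]>.1)&(W[...,2]<.13)&(H[...,2]<60)&(np.hypot(W[...,0]-.55,W[...,1])<.25)
    rep(n+'shell',dk,W)
    p=W[(W[...,2]>.03)&(np.hypot(W[...,0]-.55,W[...,1])<.2)]
    print(n,'rect',cv2.minAreaRect(p[:,:2].astype(np.float32)))
    p=W[dk]; print(n,'rect shell',cv2.minAreaRect(p[:,:2].astype(np.float32)), np.median(p[:,2]))
    p=W[hm]; print(n,'rect guide',cv2.minAreaRect(p[:,:2].astype(np.float32)), np.median(p[:,2]))
def up(f,x,y,w,h,s): return cv2.resize(f[y:y+h,x:x+w],None,fx=s,fy=s,interpolation=cv2.INTER_CUBIC)
cv2.imwrite('pics/c1.png',np.hstack([up(T,230,190,200,100,2),up(S,280,300,140,100,2)[:200]]))
cv2.imwrite('pics/c1.png',np.vstack([up(T,230,190,180,90,4)[:, :720],cv2.resize(np.hstack([S[300:400,290:410],S[180:280,205:325]]),(720,300))[:240]]))
```

```text
Tturq [399.1 227.8] [394 224  10   9  63] med [ 0.5369 -0.3761  0.0663] min [ 0.525 -0.406 -0.007] max [ 0.5499 -0.3639  0.0745]
Tturq [363.3 245.1] [359 241   9   9  62] med [ 0.4862 -0.2717  0.0667] min [ 0.472 -0.295 -0.005] max [ 0.4965 -0.2585  0.0726]
Tturq [367.8 272.6] [364 269   9   9  60] med [ 0.4055 -0.2852  0.0668] min [ 0.394 -0.311 -0.004] max [ 0.4167 -0.273   0.0743]
Tknob [317.2 244.7] [316 235   4  17  42] med [ 0.4854 -0.1332  0.11  ] min [ 0.468 -0.139  0.069] max [ 0.5138 -0.1301  0.1182]
Tstand [386.  253.5] [376 244  21  20 325] med [ 0.4621 -0.3417  0.0347] min [ 0.432 -0.375  0.029] max [ 0.4895 -0.3156  0.0409]
Tguide [262.9 233.3] [249 224  30  19 379] med [0.5173 0.0174 0.1785] min [ 0.493 -0.023  0.168] max [0.5422 0.055  0.1859]
Tshell [281.6 206.3] [252 199  61  27 120] med [ 0.5966 -0.0343  0.1146] min [ 0.54  -0.118  0.101] max [0.6147 0.0517 0.1216]
Tshell [316.8 243.6] [316 235   3  16  22] med [ 0.4898 -0.133   0.1106] min [ 0.471 -0.136  0.103] max [ 0.5138 -0.1295  0.1167]
Tshell [258.7 251. ] [257 243   4  18  22] med [0.4681 0.0302 0.1103] min
[... 1291 characters left out ...]
 min [ 0.493 -0.026  0.165] max [0.5442 0.0574 0.1818]
Sshell [298.3 241.9] [267 210  58  66 667] med [ 0.5932 -0.1195  0.1117] min [ 0.466 -0.146  0.1  ] max [0.621  0.0353 0.1202]
Sshell [217.8 236.8] [212 230  13  14  91] med [0.4512 0.0283 0.1085] min [0.436 0.021 0.1  ] max [0.4731 0.0375 0.114 ]
S rect ((0.5247876644134521, -0.02701055258512497), (0.16601867973804474, 0.22155269980430603), 10.054975509643555)
S rect shell ((0.5298409461975098, -0.04451197385787964), (0.16129764914512634, 0.18260331451892853), 9.841547012329102) 0.11138915116315257
S rect guide ((0.5186852812767029, 0.014994040131568909), (0.04123452678322792, 0.07939305156469345), 10.456513404846191) 0.1783389673445262
```

View pics/c1.png

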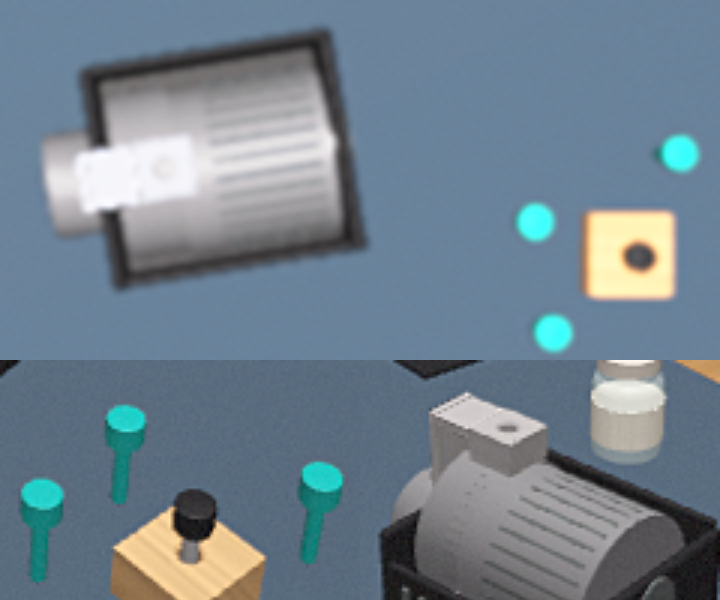

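```bash
cat >> h.py <<'E'
from scipy.spatial.transform import Rotation as Ro
def plan(pts,yaw,g,step=0.031):
    "tool rows through waypoints with tilt removed, turn first-come; prints units"
    s=r.sense(); p=np.array(s['tcp_pos']); M=Ro.from_euler('xyz',s['tool_rot'])
    G=Ro.from_euler('xyz',[np.pi,0,np.radians(yaw)]); rows=[]
    for q in pts:
        q=np.array(q,float)
        while True:
            d=q-p; dl=M.inv().apply(d)/.025
            w=(M.inv()*G).as_rotvec()/np.radians(4)
            k=min(1,1/max(abs(dl).max(),1e-9),step/max(np.linalg.norm(d),1e-9)); dl=(dl*k).round(2)
            w=(w/max(1,abs(w).max())).round(2)
            if abs(dl).max()<.02 and abs(w).max()<.02: break
            rows.append([*dl,*w,g]); p=p+M.apply(dl*.025); M=M*Ro.from_rotvec(w*np.radians(4))
    for i in range(0,len(rows),5): print(str([float(x) for q in rows[i:i+5] for x in q]).replace('.0,',',').replace(' ',''))
def st():
    s=r.sense(); print('t',round(s['time_s'],2),'p',(1000*s['tcp_pos']).round(1),'rot',np.degrees(s['tool_rot']).round(2),'F',s['force'].round(2),'op',round(s['opening'],3))
E
python3 - <<'E'
from h import *
T=cap('top');S=cap('side')
print('hole',ray(T,271.75,231.75,.179),ray(S,254,202.7,.179))
print('knob',ray(T,389.8,253.8,.073),ray(S,354.3,350.9,.064))
# hole: refine by darkest centroid on guide face
for n,c,(u,v) in(('T',T,(272,232)),('S',S,(254,203))):
    g=cv2.cvtColor(c['img'],cv2.COLOR_RGB2GRAY).astype(float); q=g[v-3:v+4,u-4:u+5]
    print(n);print(q.astype(int))
g=cv2.cvtColor(T['img'],cv2.COLOR_RGB2GRAY); m=np.zeros_like(g); m[240:265,380:400]=1
vv,uu=np.where((g<90)&(m>0)&(np.hypot(*(np.mgrid[:420,:560]-np.array([254,390])[:,None,None]))<7)); print('kn',uu.mean(),vv.mean(),len(uu), ray(T,uu.mean(),vv.mean(),.073))
for z in(.118,): print('shell corners T',[ray(T,230+a/4,190+b/4,z)[:2].round(3) for a,b in((328,32),(366,246),(85,72),(117,287))])
plan([(.52,.1,.30),(.460,-.350,.26)],100,0.7)
E
```

```text
hole [ 0.52138834 -0.00622329  0.179     ] [ 0.52191636 -0.00510895  0.179     ]
knob [ 0.46192363 -0.34685505  0.073     ] [ 0.46388956 -0.34633346  0.064     ]
T
[[242 238 234 234 238 241 244 245 244]
 [238 232 231 233 236 239 242 245 244]
 [232 231 235 237 238 239 242 245 245]
 [229 228 235 237 237 239 242 245 245]
 [231 227 231 233 235 239 243 245 246]
 [240 234 232 233 237 241 244 246 245]
 [245 242 240 240 242 244 245 246 245]]
S
[[206 207 198 194 192 197 202 204 207]
 [195 181 184 174 169 167 179 187 203]
 [181 143 109 112 113 110 113 168 194]
 [203 163 127 124 125 125 112 167 202]
 [207 212 214 201 196 198 210 211 208]
 [206 208 207 207 208 208 209 210 209]
 [180 208 207 207 205 207 190 210 176]]
kn 389.6363636363636 253.6818181818182 22 [ 0.4622582  -0.34638152  0.073     ]
shell corners T [array([ 0.618, -0.117]), array([ 0.468, -0.145]), array([0.587, 0.053]), array([0.437, 0.029])]
[-0.93,-0.82,0.01,-0,0,1,0.7,-0.99,-0.75,0.01,-0,0,1,0.7,-1,-0.65,0.01,-0,0,1,0.7,-1,-0.56,0.01,-0,0,1,0.7,-1,-0.47,0.01,-0,0,1,0.7]
[-1,-0.39,0.01,-0,0,1,0.7,-1,-0.31,0.01,-0,0,1,0.7,-1,-0.23,0,-0,0,1,0.7,-1,-0.16,0,-0,0,1,0.7,-1,-0.09,0.01,-0,0,1,0.7]
[-1,-0.02,0,-0,0,1,0.7,-1,0.05,0.01,-0,0,1,0.7,-1,0.12,0,-0.01,0.01,1,0.7,-1,0.19,0,-0,0,1,0.7,-1,0.27,0.01,-0.01,0.01,0.56,0.7]
[-1,0.31,0,0,-0.01,-0,0.7,-1,0.31,0.01,0,0,-0,0.7,-1,0.31,0,0,0,-0,0.7,-1,0.31,0.01,0,0,-0,0.7,-1,0.31,0,0,0,-0,0.7]
[-1,0.31,0.01,0,0,-0,0.7,-1,0.31,0,0,0,-0,0.7,-0.18,0.06,0.01,0,0,-0,0.7,-1,-0.32,0.09,0,0,-0,0.7,-1,-0.32,0.09,0,0,-0,0.7]
[-1,-0.32,0.09,0,0,-0,0.7,-1,-0.32,0.09,0,0,-0,0.7,-1,-0.32,0.09,0,0,-0,0.7,-1,-0.32,0.09,0,0,-0,0.7,-1,-0.32,0.09,0,0,-0,0.7]
[-1,-0.31,0.09,0,0,-0,0.7,-1,-0.32,0.09,0,0,-0,0.7,-1,-0.31,0.1,0,0,-0,0.7,-1,-0.32,0.09,0,0,-0,0.7,-1,-0.31,0.1,0,0,-0,0.7]
[-1,-0.32,0.09,0,0,-0,0.7,-1,-0.31,0.1,0,0,-0,0.7,-1,-0.32,0.09,0,0,-0,0.7,-1,-0.31,0.1,0,0,-0,0.7,-1,-0.32,0.09,0,0,-0,0.7]
[-0.31,-0.1,0.03,0,0,-0,0.7]
```

The pin is the black knob at (0.4625,-0.3465), which both views agree on. It is the one in the wooden stand, and the turquoise pegs are excluded. The guide hole is at (0.5217,-0.0057). Moving now.

Call:
apply_moves(
  deltas=[-0.93,-0.82,0,0,0,1,0.7,-0.99,-0.75,0,0,0,1,0.7,-1,-0.65,0,0,0,1,0.7,-1,-0.56,0,0,0,1,0.7,-1,-0.47,0,0,0,1,0.7],
)

```text
time_s: 0.62
tcp_pos: [0.3179, 0.4936, 0.3036]
tool_rot: [-3.141, 0.0, 2.41]
force: [0.6, -0.4, -0.1]
opening: 0.699
```

Call:
apply_moves(
  deltas=[-1,-0.39,0,0,0,1,0.7,-1,-0.31,0,0,0,1,0.7,-1,-0.23,0,0,0,1,0.7,-1,-0.16,0,0,0,1,0.7,-1,-0.09,0,0,0,1,0.7],
)

```text
time_s: 1.03
tcp_pos: [0.3766, 0.3788, 0.3038]
tool_rot: [-3.141, 0.0, 2.06]
force: [0.3, 0.9, -0.7]
opening: 0.697
```

Call:
apply_moves(
  deltas=[-1,-0.02,0,0,0,1,0.7,-1,0.05,0,0,0,1,0.7,-1,0.12,0,0,0,1,0.7,-1,0.19,0,0,0,1,0.7,-1,0.27,0,0,0,0.56,0.7],
)

```text
time_s: 1.45
tcp_pos: [0.4343, 0.2662, 0.3038]
tool_rot: [-3.141, -0.0, 1.742]
force: [0.5, 0.0, 0.2]
opening: 0.704
```

Call:
apply_moves(
  deltas=[-1,0.31,0,0,0,0,0.7,-1,0.31,0,0,0,0,0.7,-1,0.31,0,0,0,0,0.7,-1,0.31,0,0,0,0,0.7,-1,0.31,0,0,0,0,0.7],
)

```text
time_s: 1.87
tcp_pos: [0.4942, 0.1498, 0.3038]
tool_rot: [-3.142, -0.0, 1.745]
force: [0.3, 0.4, -0.4]
opening: 0.697
```

Call:
apply_moves(
  deltas=[-1,0.31,0,0,0,0,0.7,-1,0.31,0,0,0,0,0.7,-0.18,0.06,0,0,0,0,0.7,-1,-0.32,0,0,0,0,0.7,-1,-0.32,0,0,0,0,0.7],
)

```text
time_s: 2.28
tcp_pos: [0.5128, 0.0482, 0.3036]
tool_rot: [-3.141, -0.001, 1.747]
force: [0.3, -0.5, -0.2]
opening: 0.701
```

Call:
apply_moves(
  deltas=[-1,-0.32,0,0,0,0,0.7,-1,-0.32,0,0,0,0,0.7,-1,-0.32,0,0,0,0,0.7,-1,-0.32,0,0,0,0,0.7,-1,-0.32,0,0,0,0,0.7],
)

```text
time_s: 2.7
tcp_pos: [0.4948, -0.0822, 0.3039]
tool_rot: [3.142, -0.0, 1.746]
force: [0.1, 0.4, 0.4]
opening: 0.702
```

Call:
apply_moves(
  deltas=[-1,-0.32,0,0,0,0,0.7,-1,-0.32,0,0,0,0,0.7,-1,-0.32,0,0,0,0,0.7,-1,-0.32,0,0,0,0,0.7,-1,-0.32,0,0,0,0,0.7],
)

```text
time_s: 3.12
tcp_pos: [0.4773, -0.2123, 0.3038]
tool_rot: [3.141, -0.001, 1.746]
force: [0.2, -0.3, 0.5]
opening: 0.7
```

Run:
```python
from h import *
st()
plan([(.4625,-.3465,.20),(.4625,-.3465,.122)],100,0.7)
```

```text
t 3.12 p [ 477.3 -212.3  303.8] rot [ 1.7999e+02 -3.0000e-02  1.0002e+02] F [ 0.23 -0.28  0.47] op 0.7
[-0.94,-0.28,0.76,0,-0.01,0,0.7,-0.94,-0.28,0.76,0,0,0,0.7,-0.95,-0.27,0.75,0,0,0,0.7,-0.94,-0.28,0.76,0,0,0,0.7,-0.95,-0.27,0.75,0,0,0,0.7]
[-0.46,-0.14,0.37,0,0,0,0.7,-0,0,1,0,0,0,0.7,-0,0,1,0,0,0,0.7,-0,0,1,0,0,0,0.7,-0,0,0.12,0,0,0,0.7]
```

Call:
apply_moves(
  deltas=[-0.94,-0.28,0.76,0,0,0,0.7,-0.94,-0.28,0.76,0,0,0,0.7,-0.94,-0.28,0.76,0,0,0,0.7,-0.94,-0.28,0.76,0,0,0,0.7,-0.94,-0.28,0.76,0,0,0,0.7],
)

```text
time_s: 3.53
tcp_pos: [0.4635, -0.334, 0.208]
tool_rot: [3.141, -0.0, 1.746]
force: [0.4, -1.0, -0.3]
opening: 0.699
```

Call:
apply_moves(
  deltas=[-0.46,-0.14,0.37,0,0,0,0.7,0,0,0,0,0,0,0.7,0,0,0,0,0,0,0.7],
)

```text
time_s: 3.78
tcp_pos: [0.4621, -0.345, 0.1994]
tool_rot: [-3.141, -0.002, 1.745]
force: [-0.6, 0.6, -0.1]
opening: 0.702
```

Run:
```python
from h import *
st()
plan([(.4625,-.3465,.12)],100,0.7)
c=cap('side'); cv2.imwrite('pics/c2.png',cv2.resize(c['img'][230:410,240:480,::-1],None,fx=3,fy=3,interpolation=cv2.INTER_CUBIC))
```

```text
t 3.78 p [ 462.1 -345.   199.4] rot [-1.7997e+02 -1.1000e-01  9.9950e+01] F [-0.64  0.63 -0.15] op 0.702
[-0.02,0,1,-0.01,-0.03,-0.01,0.7,-0.02,0,1,0,0,-0,0.7,-0.02,0,1,0,0,-0,0.7,-0,0,0.17,0,0,-0,0.7]
```

View pics/c2.png

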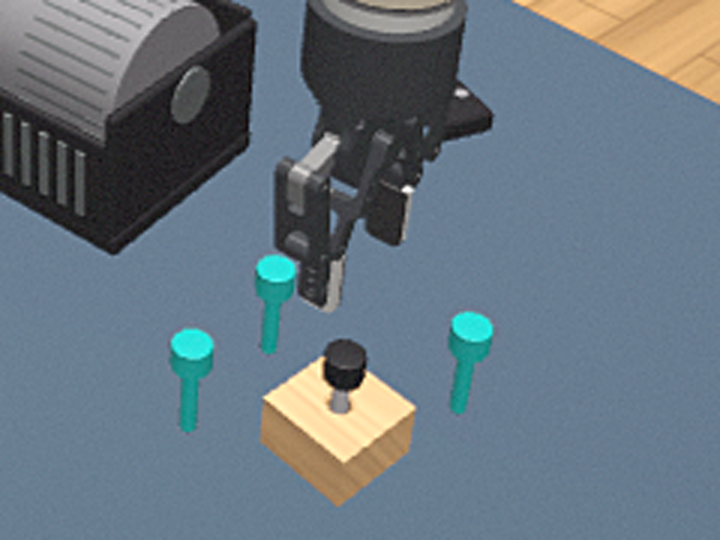

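The fingers are above the black knob (345,362 in the crop) and clear of the pegs. Descending and gripping.

Call:
apply_moves(
  deltas=[-0.02,0,1,0,0,0,0.7,-0.02,0,1,0,0,0,0.7,-0.02,0,1,0,0,0,0.7,0,0,0.17,0,0,0,0.7,0,0,0,0,0,0,0.7],
  grip_force=30,
)

```text
time_s: 4.25
tcp_pos: [0.4624, -0.3453, 0.1198]
tool_rot: [-3.14, -0.002, 1.747]
force: [0.2, -0.2, -0.1]
opening: 0.696
```

Call:
apply_moves(
  deltas=[0,0,0,0,0,0,0,0,0,0,0,0,0,0,0,0,0,0,0,0,0,0,0,0,0,0,0,0,0,0,0,0,0,0,0],
  grip_force=30,
)

```text
time_s: 4.67
tcp_pos: [0.4635, -0.3479, 0.1227]
tool_rot: [3.139, 0.003, 1.745]
force: [1.1, 0.8, 5.0]
opening: 0.264
```

Run:
```python
from h import *
st()
plan([(.4625,-.3465,.19)],100,0)
```

```text
t 4.67 p [ 463.5 -347.9  122.7] rot [179.85   0.19  99.99] F [1.05 0.82 5.04] op 0.264
[0.02,-0.01,-1,0.04,0.05,-0,0,0.02,-0.01,-1,-0,-0,-0,0,0.02,-0.01,-0.69,-0,-0,-0,0.0]
```

Call:
apply_moves(
  deltas=[0,0,-0.4,0,0,0,0,0,0,-0.6,0,0,0,0,0,0,-1,0,0,0,0,0,0,-1,0,0,0,0,0,0,-1,0,0,0,0],
)

```text
time_s: 5.08
tcp_pos: [0.4618, -0.3466, 0.2213]
tool_rot: [-3.14, -0.001, 1.745]
force: [-1.1, -0.3, -1.4]
opening: 0.272
```

Call:
apply_moves(
  deltas=[0,0,-1,0,0,0,0,0,0,-1,0,0,0,0,0,0,-1,0,0,0,0,0,0,-0.9,0,0,0,0,0,0,0,0,0,0,0],
)

```text
time_s: 5.5
tcp_pos: [0.4634, -0.3482, 0.3245]
tool_rot: [3.136, 0.008, 1.745]
force: [1.6, -0.5, 0.9]
opening: 0.266
```

Run:
```python
from h import *
st()
plan([(.522,-.006,.318)],100,0,step=.025)
```

```text
t 5.5 p [ 463.4 -348.2  324.5] rot [179.7    0.48 100.  ] F [ 1.62 -0.46  0.91] op 0.266
[0.94,0.34,0.01,0.07,0.12,-0,0,0.94,0.34,0.02,0,0,-0,0,0.94,0.34,0.02,0,0,-0,0,0.94,0.34,0.02,0,0,-0,0,0.94,0.34,0.02,0,0,-0,0.0]
[0.94,0.34,0.02,0,0,-0,0,0.94,0.33,0.02,0,0,-0,0,0.94,0.34,0.02,0,0,-0,0,0.94,0.33,0.02,0,0,-0,0,0.94,0.34,0.02,0,0,-0,0.0]
[0.94,0.33,0.02,0,0,-0,0,0.94,0.34,0.01,0,0,-0,0,0.94,0.33,0.02,0,0,-0,0,0.86,0.3,0.01,0,0,-0,0.0]
```

Call:
apply_moves(
  deltas=[0.94,0.34,0,0,0,0,0,0.94,0.34,0,0,0,0,0,0.94,0.34,0,0,0,0,0,0.94,0.34,0,0,0,0,0,0.94,0.34,0,0,0,0,0],
)

```text
time_s: 5.92
tcp_pos: [0.4832, -0.2225, 0.3167]
tool_rot: [-3.14, -0.002, 1.745]
force: [0.0, 0.0, -0.3]
opening: 0.262
```

Call:
apply_moves(
  deltas=[0.94,0.34,0,0,0,0,0,0.94,0.34,0,0,0,0,0,0.94,0.34,0,0,0,0,0,0.94,0.34,0,0,0,0,0,0.94,0.34,0,0,0,0,0],
)

```text
time_s: 6.33
tcp_pos: [0.5046, -0.0995, 0.3167]
tool_rot: [-3.14, -0.001, 1.745]
force: [0.2, -1.2, -0.6]
opening: 0.265
```

Call:
apply_moves(
  deltas=[0.94,0.34,0,0,0,0,0,0.94,0.34,0,0,0,0,0,0.8,0.3,0,0,0,0,0,0.5,0.2,0,0,0,0,0,0.3,0.1,0,0,0,0,0],
)

```text
time_s: 6.75
tcp_pos: [0.5212, -0.008, 0.3168]
tool_rot: [-3.14, -0.001, 1.747]
force: [0.2, -0.3, -1.1]
opening: 0.263
```

Call:
apply_moves(
  deltas=[0,0,0,0,0,0,0,0,0,0,0,0,0,0,0,0,0,0,0,0,0,0,0,0,0,0,0,0,0,0,0,0,0,0,0],
)

```text
time_s: 7.17
tcp_pos: [0.5216, -0.0104, 0.3178]
tool_rot: [-3.141, 0.0, 1.744]
force: [0.3, -0.2, -0.1]
opening: 0.268
```

Run:
```python
from h import *
st()
plan([(.522,-.006,.318)],100,0,step=.025)
T=cap('top');S=cap('side');st()
a=cv2.resize(S['img'][120:260,180:320,::-1],(490,490),interpolation=cv2.INTER_CUBIC); b=cv2.resize(T['img'][210:255,245:300,::-1],(300,245),interpolation=cv2.INTER_CUBIC)
o=np.zeros((490,790,3),np.uint8);o[:,:490]=a;o[:245,490:]=b;cv2.imwrite('pics/c3.png',o)
```

```text
t 7.17 p [521.6 -10.4 317.8] rot [-1.7999e+02  1.0000e-02  9.9920e+01] F [ 0.29 -0.16 -0.12] op 0.268
[0.17,0.04,-0.01,-0,0,-0.02,0.0]
t 7.27 p [521.7 -10.2 317.9] rot [180.     0.    99.94] F [0.95 0.24 0.08] op 0.27
```

View pics/c3.png

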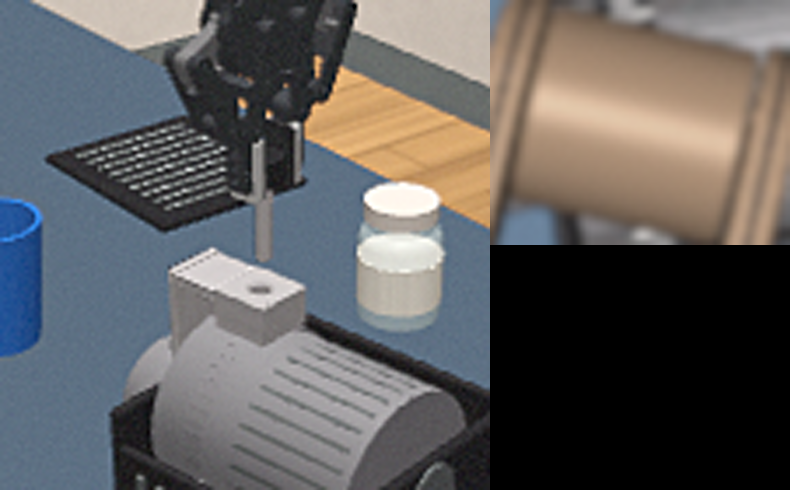

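Run:
```python
from h import *
S=cap('side')
pr=lambda X:(lambda p:(S['cx']+S['f']*p[0]/p[2],S['cy']+S['f']*p[1]/p[2]))(S['R']@np.array(X)+S['t'])
p=r.sense()['tcp_pos']; print(p)
for z in(.26,.24,.22,.203,.179): print(z,np.round(pr([p[0],p[1],z]),1))
print('hole pix',np.round(pr([.522,-.006,.179]),1))
g=cv2.cvtColor(S['img'],cv2.COLOR_RGB2HSV)
for v in range(172,198):
    print(v,''.join('%4d'%x for x in g[v,246:264,2]),'|',''.join('%4d'%x for x in g[v,246:264,1]) if v%4==0 else '')
```

```text
[ 0.52169993 -0.01008206  0.31794609]
0.26 [255.1 167.5]
0.24 [255.2 176.7]
0.22 [255.3 185.7]
0.203 [255.3 193.2]
0.179 [255.4 203.6]
hole pix [254.3 202.8]
172   63  73  49  49  42  23 138 143 142  83  31  24  29  33  25  38  41  32 |   16   7  26  21  30  33   9  14  14   6   8  43  26  46  41  27  12  24
173   35  39  37  35  34  26 138 144 140  97  45  25  28  37  38  33  35  29 | 
174   80  52  47  37  39  36 135 141 140  96  89  85  47  29  34  37  84 114 | 
175  148 136 134  89  50  88 112 140 135  94 138 112  56  81 113 143 144 137 | 
176   45 120 151 153 150 147 140 140 131  89 129 125 140 141 141 136 132 134 |   17   9   7  13  15   9  11  15  12  11  16  14  69  78  69  75  77  78
177   45  43  28  48 109 142 140 141 116 135 136 115 131 132 133 132 131 134 | 
178   30  28  22  35  71 100 108 123 135 139 139 113 133 132 128 133 131 132 | 
179   38  81  83 138 143 136 118 120 132 140 135 113 130 131 130 132 129 127 | 
180  138 143 138 138 137 132 117 122 134 138 132 116 129 131 131 134 133 130 |   76  78  76  74  73  81  76   6  13   7  12   4  67  76  74  74  71  73
181  1
[... 940 characters left out ...]
1  129 132 129 132 133 136 115 121 136 140 134 115 127 133 130 130 131 130 | 
192  127 130 126 131 129 132 117 122 134 140 134 116 127 135 130 132 130 131 |   84  82  77  76  79  77  74   8  11  13  15  13  68  74  78  77  78  74
193  138 134 124 126 128 128 133 126 141 142 136 111 128 134 132 133 130 134 | 
194  230 212 169 138 124 128 130 106 122 124 115 134 131 131 130 131 133 132 | 
195  215 221 230 210 167 146 131 130 130 129 128 132 132 131 131 133 134 134 | 
196  215 214 219 221 229 253 220 185 163 142 132 128 129 130 130 129 132 130 |    9   7  10  10  13   8   7   7  23  48  62  76  81  82  82  73  71  76
197  216 214 215 214 221 205 214 222 224 230 211 169 135 128 129 129 133 129 |
```

Call:
apply_moves(
  deltas=[0.17,0.04,0.4,0,0,0,0,0,0,0.35,0,0,0,0,0,0,0.2,0,0,0,0,0,0,0.1,0,0,0,0,0,0,0,0,0,0,0],
)

```text
time_s: 7.73
tcp_pos: [0.5221, -0.0049, 0.2906]
tool_rot: [3.141, -0.001, 1.745]
force: [2.1, 2.0, -3.0]
opening: 0.267
```

Call:
apply_moves(
  deltas=[0,0,0.1,0,0,0,0,0,0,0.1,0,0,0,0,0,0,0,0,0,0,0],
)

```text
time_s: 7.98
tcp_pos: [0.5222, -0.0051, 0.2866]
tool_rot: [3.14, -0.0, 1.745]
force: [2.4, 1.7, -1.4]
opening: 0.272
```

Run:
```python
from h import *
st()
S=cap('side')
cv2.imwrite('pics/c4.png',cv2.resize(S['img'][140:230,210:310,::-1],(700,630)[:2] if 0 else (660,594),interpolation=cv2.INTER_CUBIC))
```

```text
t 7.98 p [522.2  -5.1 286.6] rot [ 1.7994e+02 -2.0000e-02  9.9990e+01] F [ 2.35  1.7  -1.36] op 0.272
```

View pics/c4.png

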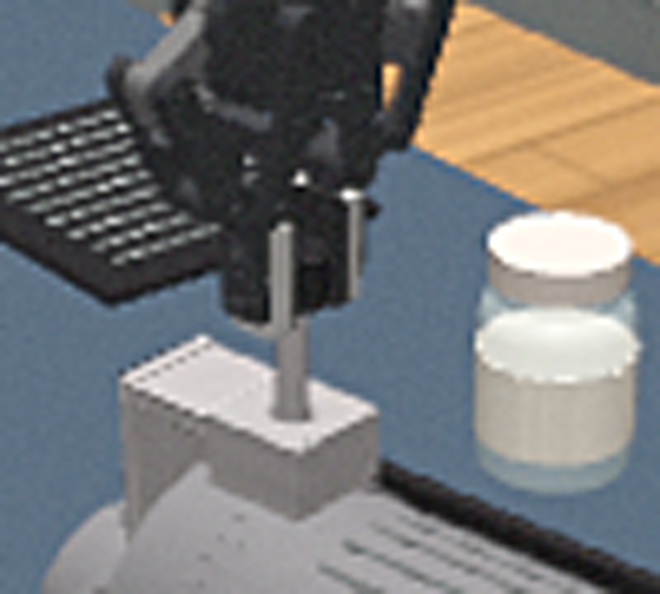

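The pin tip is in the guide mouth, with the shank entering at (290,410) in the crop. The side force shows the hole lies slightly towards +x and +y, so I'll ease over and continue down.

Call:
apply_moves(
  deltas=[0.02,0.05,0.15,0,0,0,0,0.01,0.02,0.2,0,0,0,0,0,0,0.2,0,0,0,0,0,0,0.15,0,0,0,0,0,0,0,0,0,0,0],
)

```text
time_s: 8.45
tcp_pos: [0.5229, -0.0042, 0.2677]
tool_rot: [-3.139, -0.001, 1.745]
force: [-1.0, 0.5, 1.0]
opening: 0.27
```

Call:
apply_moves(
  deltas=[0,0,0,0,0,0,0.38,0,0,0,0,0,0,0.45,0,0,0,0,0,0,0.5,0,0,0,0,0,0,0.6,0,0,0,0,0,0,0.6],
)

```text
time_s: 8.87
tcp_pos: [0.5237, -0.0042, 0.2695]
tool_rot: [3.141, 0.0, 1.745]
force: [-0.1, -0.2, -1.2]
opening: 0.599
```

Run:
```python
from h import *
st()
plan([(.522,-.006,.318)],100,0,step=.025)
```

```text
t 8.87 p [523.7  -4.2 269.5] rot [1.7998e+02 1.0000e-02 1.0000e+02] F [-0.09 -0.18 -1.16] op 0.599
[-0.03,-0.04,-1,0.01,0,0,0,-0.03,-0.04,-0.94,-0,0,0,0.0]
```

Call:
apply_moves(
  deltas=[0,0,-0.5,0,0,0,0.6,0,0,-0.9,0,0,0,0.6,0,0,-0.9,0,0,0,0.6,-1,0,0,0,0,0,0,-1,0,0,0,0,0,0],
)

```text
time_s: 9.28
tcp_pos: [0.5332, -0.0533, 0.3305]
tool_rot: [3.136, 0.003, 1.748]
force: [0.4, 0.4, -1.0]
opening: 0.327
```

Call:
apply_moves(
  deltas=[-0.9,0,0,0,0,0,0,-0.1,0,0.6,0,0,0,0,0,0,1,0,0,0,0,0,0,0.6,0,0,0,0,0,0,0.2,0,0,0,0],
)

```text
time_s: 9.7
tcp_pos: [0.5356, -0.078, 0.2646]
tool_rot: [-3.138, -0.002, 1.745]
force: [-0.3, -0.2, -0.4]
opening: -0.0
```

Call:
apply_moves(
  deltas=[0,-0.6,0,0,0,0,0,0,-0.2,0,0,0,0,0,0,0,0,0,0,0,0],
)

```text
time_s: 9.95
tcp_pos: [0.5167, -0.0816, 0.2679]
tool_rot: [3.14, 0.001, 1.745]
force: [0.3, -0.1, -0.3]
opening: 0.002
```

```bash
cat >> h.py <<'E'
def hx(p,g=(.523,-.005)):
    d=np.array(p[:2])-g; a=np.radians(10); return np.array([d[0]*np.cos(a)+d[1]*np.sin(a),-d[0]*np.sin(a)+d[1]*np.cos(a)])*1000
def pin(S):
    "black knob in side view near guide axis, z>.18: centre"
    W=S['W']; v=S['img'].max(2); m=(v<75)&(np.hypot(W[...,0]-.523,W[...,1]+.005)<.022)&(W[...,2]>.183)&(W[...,2]<.235)
    p=W[m]; return (p[:,2].min().round(4),p[:,2].max().round(4),np.median(p,0).round(4),m.sum()) if m.sum() else None
E
python3 - <<'E'
from h import *
st(); s=r.sense(); print('heater xy from guide mm',hx(s['tcp_pos']))
S=cap('side'); print(pin(S))
cv2.imwrite('pics/c5.png',cv2.resize(S['img'][140:270,205:335,::-1],(590,590),interpolation=cv2.INTER_CUBIC))
E
```

```text
t 9.95 p [516.7 -81.6 267.9] rot [1.7992e+02 5.0000e-02 9.9980e+01] F [ 0.34 -0.11 -0.32] op 0.002
heater xy from guide mm [-19.49923967 -74.34974492]
(np.float64(0.2025), np.float64(0.2202), array([ 0.52  , -0.0078,  0.2105]), np.int64(75))
```

View pics/c5.png

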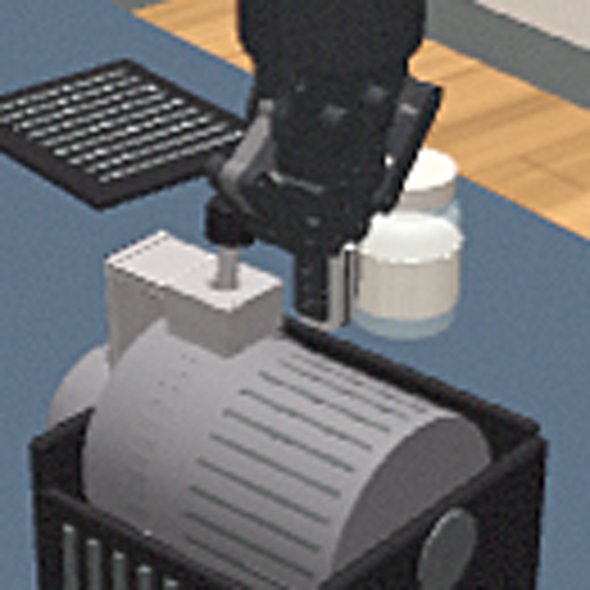

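The pin stands released, with the knob spanning z 0.2025–0.220 at (228,222) in the crop. The gripper is shut over the stripes on the near side. Lowering carefully.

Call:
apply_moves(
  deltas=[0,0,0.7,0,0,0,0,0,0,0.6,0,0,0,0,0,0,0.18,0,0,0,0,0,0,0,0,0,0,0,0,0,0,0,0,0,0],
)

```text
time_s: 10.42
tcp_pos: [0.5174, -0.0815, 0.2304]
tool_rot: [3.141, 0.0, 1.746]
force: [-0.1, 0.1, 0.2]
opening: 0.0
```

Call:
apply_moves(
  deltas=[0,0,0.06,0,0,0,0,0,0,0,0,0,0,0],
)

```text
time_s: 10.58
tcp_pos: [0.5175, -0.0816, 0.2292]
tool_rot: [3.14, 0.001, 1.745]
force: [-0.2, -0.9, 0.4]
opening: 0.004
```

Call:
apply_moves(
  deltas=[0,0,0.06,0,0,0,0,0,0,0,0,0,0,0],
)

```text
time_s: 10.75
tcp_pos: [0.517, -0.0816, 0.227]
tool_rot: [3.141, 0.0, 1.745]
force: [-0.4, 1.8, -0.3]
opening: 0.002
```

Call:
apply_moves(
  deltas=[0,0,0.05,0,0,0,0,0,0,0,0,0,0,0,0,0,0,0,0,0,0],
)

```text
time_s: 11.0
tcp_pos: [0.5168, -0.0815, 0.2254]
tool_rot: [-3.141, -0.0, 1.745]
force: [-0.9, 0.3, -0.2]
opening: -0.0
```

Call:
apply_moves(
  deltas=[0,0,0.05,0,0,0,0,0,0,0,0,0,0,0,0,0,0,0,0,0,0],
)

```text
time_s: 11.25
tcp_pos: [0.5168, -0.0815, 0.2241]
tool_rot: [-3.141, -0.0, 1.745]
force: [-0.6, -0.8, 0.6]
opening: -0.005
```

Call:
apply_moves(
  deltas=[0,0,0.05,0,0,0,0,0,0,0,0,0,0,0,0,0,0,0,0,0,0],
)

```text
time_s: 11.5
tcp_pos: [0.5168, -0.0815, 0.2228]
tool_rot: [-3.141, -0.0, 1.745]
force: [-0.8, 0.2, 0.3]
opening: 0.001
```

Call:
apply_moves(
  deltas=[0,0,0.03,0,0,0,0,0,0,0,0,0,0,0,0,0,0,0,0,0,0],
)

```text
time_s: 11.75
tcp_pos: [0.5169, -0.0815, 0.2222]
tool_rot: [3.142, 0.0, 1.745]
force: [0.3, -0.4, -0.1]
opening: -0.001
```

Call:
apply_moves(
  deltas=[0,0,0.05,0,0,0,0,0,0,0,0,0,0,0,0,0,0,0,0,0,0],
)

```text
time_s: 12.0
tcp_pos: [0.517, -0.0816, 0.2213]
tool_rot: [3.141, 0.0, 1.745]
force: [-0.1, -0.4, 2.3]
opening: -0.001
```

Call:
apply_moves(
  deltas=[0,0,0.04,0,0,0,0,0,0,0,0,0,0,0,0,0,0,0,0,0,0],
)

```text
time_s: 12.25
tcp_pos: [0.5171, -0.0816, 0.2206]
tool_rot: [3.141, 0.0, 1.745]
force: [-1.9, -0.3, 4.6]
opening: 0.001
```

Contact at TCP z ≈ 0.2215, now about 4.6 N. Rubbing in short strokes towards +x.

Call:
apply_moves(
  deltas=[0,0.1,0,0,0,0,0,0,0.1,0,0,0,0,0,0,0.1,0,0,0,0,0,0,0.1,0,0,0,0,0,0,0.1,0,0,0,0,0],
)

```text
time_s: 12.67
tcp_pos: [0.5301, -0.0794, 0.2214]
tool_rot: [3.139, 0.001, 1.745]
force: [-2.3, 1.5, 8.0]
opening: -0.003
```

Call:
apply_moves(
  deltas=[0,0.1,-0.04,0,0,0,0,0,0.1,-0.01,0,0,0,0,0,0.1,-0.01,0,0,0,0,0,0.1,0,0,0,0,0,0,0.1,0,0,0,0,0],
)

```text
time_s: 13.08
tcp_pos: [0.5421, -0.0772, 0.2225]
tool_rot: [3.14, 0.001, 1.745]
force: [-1.1, 0.5, 6.8]
opening: -0.002
```

Call:
apply_moves(
  deltas=[0,0.1,-0.03,0,0,0,0,0,0.1,-0.01,0,0,0,0,0,0.1,0,0,0,0,0,0,0.1,0,0,0,0,0,0,0.1,0,0,0,0,0],
)

```text
time_s: 13.5
tcp_pos: [0.5539, -0.075, 0.2222]
tool_rot: [-3.141, 0.0, 1.745]
force: [-0.9, -0.9, 2.4]
opening: 0.002
```

Run:
```python
from h import *
st(); print(hx(r.sense()['tcp_pos'])); print(pin(cap('side')))
```

```text
t 13.5 p [553.9 -75.  222.2] rot [-179.98    0.    100.  ] F [-0.9  -0.88  2.35] op 0.002
[ 18.3001069  -74.33146788]
(np.float64(0.2001), np.float64(0.2189), array([ 0.5134, -0.0095,  0.2128]), np.int64(120))
```

Call:
apply_moves(
  deltas=[0,0.1,0.01,0,0,0,0,0,0.1,0.01,0,0,0,0,0,0.1,0.02,0,0,0,0,0,0,-0.3,0,0,0,0,0,-0.6,0,0,0,0,0],
)

```text
time_s: 13.97
tcp_pos: [0.5482, -0.0763, 0.2301]
tool_rot: [3.139, 0.001, 1.746]
force: [0.0, -1.6, 1.7]
opening: 0.001
```

Call:
apply_moves(
  deltas=[0,-1,0,0,0,0,0,0,-0.3,0,0,0,0,0,0,0,0.2,0,0,0,0,0,0,0,0,0,0,0,0,0,0,0,0,0,0],
)

```text
time_s: 14.38
tcp_pos: [0.5148, -0.082, 0.2238]
tool_rot: [-3.142, -0.0, 1.745]
force: [-0.5, 0.5, 0.2]
opening: 0.003
```

Call:
apply_moves(
  deltas=[0,0,0.06,0,0,0,0,0,0,0,0,0,0,0,0,0,0,0,0,0,0],
)

```text
time_s: 14.63
tcp_pos: [0.5152, -0.082, 0.223]
tool_rot: [3.141, 0.0, 1.746]
force: [-0.5, 0.8, 3.8]
opening: -0.0
```

Run:
```python
from h import *
st(); print(hx(r.sense()['tcp_pos'])); print(pin(cap('side')))
```

```text
t 14.63 p [515.2 -82.  223. ] rot [1.7995e+02 2.0000e-02 1.0001e+02] F [-0.46  0.78  3.85] op -0.0
[-21.07965998 -74.44995985]
(np.float64(0.1999), np.float64(0.2194), array([ 0.5138, -0.0095,  0.2135]), np.int64(122))
```

Call:
apply_moves(
  deltas=[0,0.1,-0.01,0,0,0,0,0,0.1,-0.01,0,0,0,0,0,0.1,-0.01,0,0,0,0,0,0.1,0,0,0,0,0,0,0.1,0,0,0,0,0],
)

```text
time_s: 15.1
tcp_pos: [0.5277, -0.0798, 0.2242]
tool_rot: [3.14, 0.001, 1.745]
force: [-1.0, -0.6, 5.4]
opening: -0.0
```

Call:
apply_moves(
  deltas=[0,0.1,-0.01,0,0,0,0,0,0.1,-0.01,0,0,0,0,0,0.1,0,0,0,0,0,0,0.1,0,0,0,0,0,0,0.1,0,0,0,0,0],
)

```text
time_s: 15.52
tcp_pos: [0.54, -0.0777, 0.2246]
tool_rot: [3.14, 0.001, 1.745]
force: [-0.9, -0.3, 5.9]
opening: -0.001
```

Run:
```python
from h import *
st(); print(hx(r.sense()['tcp_pos'])); print(pin(cap('side')))
```

```text
t 15.52 p [540.  -77.7 224.6] rot [1.7989e+02 4.0000e-02 1.0000e+02] F [-0.93 -0.31  5.9 ] op -0.001
[  4.10540569 -74.49920641]
(np.float64(0.2), np.float64(0.2184), array([ 0.514 , -0.0096,  0.2132]), np.int64(121))
```

Holding steady; carrying on to about +28, then lift and return.

Call:
apply_moves(
  deltas=[0,0.1,-0.01,0,0,0,0,0,0.1,0,0,0,0,0,0,0.1,0,0,0,0,0,0,0.1,0,0,0,0,0,0,0.1,0,0,0,0,0],
)

```text
time_s: 15.98
tcp_pos: [0.5519, -0.0755, 0.2242]
tool_rot: [3.141, 0.0, 1.745]
force: [-0.7, -0.6, 4.5]
opening: 0.002
```

Call:
apply_moves(
  deltas=[0,0.1,0.01,0,0,0,0,0,0.1,0.02,0,0,0,0,0,0.1,0.02,0,0,0,0,0,0.1,0.02,0,0,0,0,0,0,0,0,0,0,0],
)

```text
time_s: 16.4
tcp_pos: [0.5617, -0.0737, 0.222]
tool_rot: [3.141, 0.0, 1.745]
force: [1.3, -0.4, 3.8]
opening: -0.001
```

Run:
```python
from h import *
st(); print(hx(r.sense()['tcp_pos'])); print(pin(cap('side')))
```

```text
t 16.4 p [561.7 -73.7 222. ] rot [1.7996e+02 1.0000e-02 1.0000e+02] F [ 1.3  -0.41  3.78] op -0.001
[ 26.17586144 -74.37556749]
(np.float64(0.1978), np.float64(0.219), array([ 0.5138, -0.009 ,  0.2132]), np.int64(121))
```

Call:
apply_moves(
  deltas=[0,0,-0.4,0,0,0,0,0,-1,0,0,0,0,0,0,-0.9,0,0,0,0,0,0,0,0.2,0,0,0,0,0,0,0,0,0,0,0],
)

```text
time_s: 16.87
tcp_pos: [0.5128, -0.0816, 0.2258]
tool_rot: [-3.139, -0.002, 1.744]
force: [-0.2, 0.3, 0.1]
opening: 0.003
```

Call:
apply_moves(
  deltas=[0,0,0.06,0,0,0,0,0,0,0,0,0,0,0,0,0,0,0,0,0,0],
)

```text
time_s: 17.12
tcp_pos: [0.5149, -0.0819, 0.2256]
tool_rot: [-3.141, -0.0, 1.746]
force: [0.6, -0.0, -0.7]
opening: -0.002
```

Call:
apply_moves(
  deltas=[0,0,0.05,0,0,0,0,0,0,0,0,0,0,0,0,0,0,0,0,0,0],
)

```text
time_s: 17.37
tcp_pos: [0.5147, -0.0819, 0.2245]
tool_rot: [3.141, 0.0, 1.745]
force: [-0.1, 0.4, -0.5]
opening: -0.0
```

Call:
apply_moves(
  deltas=[0,0,0.04,0,0,0,0,0,0,0,0,0,0,0,0,0,0,0,0,0,0],
)

```text
time_s: 17.62
tcp_pos: [0.5147, -0.082, 0.2239]
tool_rot: [3.141, 0.0, 1.745]
force: [0.5, 1.3, 1.6]
opening: -0.001
```

Call:
apply_moves(
  deltas=[0,0.1,0.03,0,0,0,0,0,0.1,0,0,0,0,0,0,0.1,0,0,0,0,0,0,0.1,0,0,0,0,0,0,0.1,0,0,0,0,0],
)

```text
time_s: 18.03
tcp_pos: [0.5278, -0.0799, 0.2244]
tool_rot: [3.139, 0.001, 1.745]
force: [-1.0, 0.6, 7.6]
opening: 0.0
```

Run:
```python
from h import *
st(); print(hx(r.sense()['tcp_pos'])); print(pin(cap('side')))
```

```text
t 18.03 p [527.8 -79.9 224.4] rot [1.7987e+02 5.0000e-02 9.9990e+01] F [-1.04  0.64  7.58] op 0.0
[ -8.3035772  -74.54880994]
(np.float64(0.1979), np.float64(0.2179), array([ 0.5133, -0.0087,  0.212 ]), np.int64(118))
```

Call:
apply_moves(
  deltas=[0,0.1,-0.01,0,0,0,0,0,0.1,0,0,0,0,0,0,0.1,0,0,0,0,0,0,0.1,0,0,0,0,0,0,0.1,0,0,0,0,0],
)

```text
time_s: 18.5
tcp_pos: [0.5402, -0.0776, 0.2246]
tool_rot: [3.139, 0.001, 1.745]
force: [-0.6, 1.1, 5.7]
opening: -0.002
```

Run:
```python
from h import *
st(); print(hx(r.sense()['tcp_pos'])); print(pin(cap('side')))
```

```text
t 18.5 p [540.2 -77.6 224.6] rot [1.7984e+02 4.0000e-02 9.9990e+01] F [-0.62  1.15  5.74] op -0.002
[  4.32408491 -74.50276528]
(np.float64(0.1946), np.float64(0.2159), array([ 0.5142, -0.0091,  0.2102]), np.int64(120))
```

The knob is starting to sink, so I'm taking smaller steps.

Call:
apply_moves(
  deltas=[0,0.08,0,0,0,0,0,0,0.08,0,0,0,0,0,0,0.08,0,0,0,0,0,0,0.08,0,0,0,0,0],
)

```text
time_s: 18.88
tcp_pos: [0.548, -0.0762, 0.2244]
tool_rot: [3.139, 0.001, 1.745]
force: [-0.3, 0.8, 5.7]
opening: 0.002
```

Run:
```python
from h import *
st(); print(hx(r.sense()['tcp_pos'])); S=cap('side');print(pin(S))
cv2.imwrite('pics/c6.png',cv2.resize(S['img'][140:270,205:335,::-1],(590,590),interpolation=cv2.INTER_CUBIC))
```

```text
t 18.88 p [548.  -76.2 224.4] rot [1.7984e+02 5.0000e-02 9.9990e+01] F [-0.33  0.83  5.65] op 0.002
[ 12.29374078 -74.49745145]
(np.float64(0.183), np.float64(0.2001), array([ 0.5185, -0.0096,  0.1944]), np.int64(104))
```

View pics/c6.png

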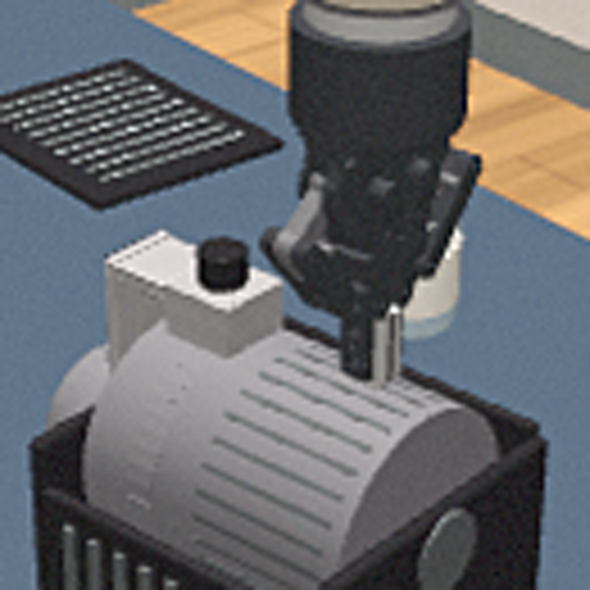

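The pin has dropped, with the knob down on the guide at (222,265) in the crop. Lifting straight off, clear of everything, and rechecking.

Call:
apply_moves(
  deltas=[0,0,-0.2,0,0,0,0,0,0,-0.8,0,0,0,0,0,0,-1,0,0,0,0,0,0,-1,0,0,0,0,0,0,-1,0,0,0,0],
)

```text
time_s: 19.35
tcp_pos: [0.5465, -0.0761, 0.3232]
tool_rot: [-3.14, -0.001, 1.745]
force: [0.0, 0.2, 1.1]
opening: -0.0
```

Call:
apply_moves(
  deltas=[-1,0,0,0,0,0,0,-1,0,0,0,0,0,0,-1,0,0,0,0,0,0,0,0,0,0,0,0,0,0,0,0,0,0,0,0],
)

```text
time_s: 19.77
tcp_pos: [0.5597, -0.151, 0.3222]
tool_rot: [-3.14, -0.001, 1.743]
force: [-0.2, 0.1, 0.1]
opening: -0.0
```

Run:
```python
from h import *
st(); S=cap('side');print(pin(S))
W=S['W'];v=S['img'].max(2).astype(int); m=np.zeros(v.shape,bool); m[185:210,240:265]=1
p=W[m&(v<75)&(W[...,2]>.178)]; t=p[p[:,2]>p[:,2].max()-.004]
print('knob top',np.median(t,0),'bottom',p[:,2].min(),'n',len(p)); vv,uu=np.where(m&(v<75)); print('pix',uu.mean(),vv.mean(),ray(S,uu.mean(),vv.mean(),.188))
g=W[m&(v>180)&(W[...,2]>.165)&(W[...,2]<.19)]; print('face z',np.median(g[:,2]))
T=cap('top');T0=np.load('t0.npy')
d=abs(T['W'][...,2]-T0[...,2]); 
for n,(u,w) in dict(cup=(160,230),jar=(218,142),remote=(320,148)).items(): print(n,np.nanmedian(T['W'][w-14:w+15,u-14:u+15,2]-T0[w-14:w+15,u-14:u+15,2]),(d[w-14:w+15,u-14:u+15]>.01).sum())
```

```text
t 19.77 p [ 559.7 -151.   322.2] rot [-1.7993e+02 -6.0000e-02  9.9880e+01] F [-0.21  0.09  0.15] op -0.0
(np.float64(0.1834), np.float64(0.199), array([ 0.5184, -0.0094,  0.1943]), np.int64(107))
knob top [ 0.52075113 -0.00543815  0.19722513] bottom 0.18208247299269784 n 113
pix 253.7433628318584 197.89380530973452 [ 0.52411465 -0.00157355  0.188     ]
face z 0.17930527207757413
cup -0.00016235809413260582 13
jar 0.00016697842503506088 12
remote -0.00015657603608040956 16
```

```bash
python3 -c "
from plant import r
print(r.sign_off())"
```

```text
the job is handed in; nothing more can be done
None
```

The transit pin is fully home in the wheel's socket, and I handed the job in at about 20 s of the 72 s; no verdict was reported.

- **What I did:** I took the pin from its stand and released it in the guide, standing on the wheel with the knob centre about 31 mm above the face. I then rubbed the striped part towards heater +x in three short strokes. The pin dropped during the third.
- **Pressing force:** the highest vertical reading at the ends of my moves was 8.0 N. I could not see peaks within a move.
- **Last checks:** the knob top is 17.9 mm above the guide face, against 18 mm expected when seated. The knob centre is therefore about 9 mm up. The arm stands clear with near-zero force, and the cup, jar and remote show no change in depth beyond a few noisy edge pixels.
- **Where checks disagreed:** two side-view estimates of the knob's horizontal position differ by about 5 mm, because the view sees only one side of the knob. Both fit it sitting in the guide hole. I did not measure its tilt after the drop.

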